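Complete the sample row and hold the carrier level

TASK

Complete the row of sample pots in the yellow carrier: set each of the two loose pots, upright and without dropping it, into the free pocket right beside the pot with the same cap colour, and let go. Then, without tipping it, lift the loaded carrier by its green grip at least 10 cm clear of the bench and hold it still and level in the air for at least three seconds; the program finishes while still holding it there. Leave the other things on the bench where they are.

Things in the scene. Friction and masses are not known exactly. Their poses are not given: they have to be found in the camera images.
- carrier: yellow tray 56 mm wide (its x) and 304 mm long (its y), about 0.3 to 0.45 kg empty and 0.5 to 0.8 kg with four pots, origin at the centre of its underside, z up. Its y axis runs along the row: two walled pockets on either side of a central grey post with a green grip bar on top. The top of the walls is 24 mm, and the top of standing pots 82 mm above the underside. It is loose on the bench, turned less than 0.35 rad from having its x axis along the world's x.
- carrier_grip (a point): centre of the carrier's green grip bar, 79 mm straight above the carrier's origin: 16 mm thick across (carrier x), 40 mm long (carrier y), 22 mm tall (top at 90 mm); pinch it across its thickness from above. The grey post under it is 10 mm thick and 30 mm long.
- pocket0 (a point): one of the carrier's four pockets: square, 48 mm inside, walls 18 mm high; this point is the centre of its floor, 6 mm above the carrier's underside, 124 mm along the carrier's own y axis from its middle. z axis up.
- pocket1 (a point): one of the carrier's four pockets: square, 48 mm inside, walls 18 mm high; this point is the centre of its floor, 6 mm above the carrier's underside, 72 mm along the carrier's own y axis from its middle. z axis up.
- pocket2 (a point): one of the carrier's four pockets: square, 48 mm inside, walls 18 mm high; this point is the centre of its floor, 6 mm above the carrier's underside, -72 mm along the carrier's own y axis from its middle. z axis up.
- pocket3 (a point): one of the carrier's four pockets: square, 48 mm inside, walls 18 mm high; this point is the centre of its floor, 6 mm above the carrier's underside, -124 mm along the carrier's own y axis from its middle. z axis up.
- red_in_mid (a point): a small sample pot with amber body, white label band and a red screw cap: upright cylinder 40 mm in diameter, 76 mm tall, about 50 to 100 g; this point is on its axis, half-way up (38 mm above its underside). Starts standing in one of the carrier's pockets (either pocket0 or pocket2; the other in-carrier pot has the other).
- blue_in_mid (a point): a small sample pot with amber body, white label band and a blue screw cap: upright cylinder 40 mm in diameter, 76 mm tall, about 50 to 100 g; this point is on its axis, half-way up (38 mm above its underside). Starts standing in one of the carrier's pockets (either pocket0 or pocket2; the other in-carrier pot has the other).
- red_loose_mid (a point): a small sample pot with amber body, white label band and a red screw cap: upright cylinder 40 mm in diameter, 76 mm tall, about 50 to 100 g; this point is on its axis, half-way up (38 mm above its underside). Starts standing loose on the bench, to the left of the carrier (robot's view).
- blue_loose_mid (a point): a small sample pot with amber body, white label band and a blue screw cap: upright cylinder 40 mm in diameter, 76 mm tall, about 50 to 100 g; this point is on its axis, half-way up (38 mm above its underside). Starts standing loose on the bench, to the left of the carrier (robot's view).
- dishes: stack of three glass culture dishes, 90 mm in diameter, 37 mm tall; origin under its centre. To be left alone.
- tip_box: blue pipette-tip box, 85 x 120 mm, 60 mm tall; origin under its centre. To be left alone.
- beaker: glass beaker, 76 mm in diameter, 95 mm tall; origin under its centre. To be left alone.
- reagent: white bottle with orange cap, 70 mm in diameter, 170 mm tall; origin under its centre. To be left alone.
- forceps: dark steel forceps with green grips, 150 mm long, 10 mm tall, lying flat; origin under its middle. To be left alone.
There are look-alikes about, which are no part of the job. What is shaped like the part that bears red_loose_mid but purple is not meant. Leave any purple look-alike of the part that bears red_in_mid alone.

How it is judged (in metres and radians):
On the way, in this order (a step that is already met when the one before it is completed fails the run):
1. with the carrier on the bench, all four pots stand released in its pockets, each loose pot beside the pot of its colour (x of red_in_mid in the frame of carrier between -0.01 and 0.01 m and z of red_in_mid in the frame of carrier between 0.035 and 0.05 m and y of red_in_mid in the frame of carrier between -0.135 and 0.135 m and contact force between the fingers and red_in below 0.2 N and x of blue_in_mid in the frame of carrier between -0.01 and 0.01 m and z of blue_in_mid in the frame of carrier between 0.035 and 0.05 m and y of blue_in_mid in the frame of carrier between -0.135 and 0.135 m and contact force between the fingers and blue_in below 0.2 N and x of red_loose_mid in the frame of carrier between -0.01 and 0.01 m and z of red_loose_mid in the frame of carrier between 0.035 and 0.05 m and y of red_loose_mid in the frame of carrier between -0.135 and 0.135 m and contact force between the fingers and red_loose below 0.2 N and x of blue_loose_mid in the frame of carrier between -0.01 and 0.01 m and z of blue_loose_mid in the frame of carrier between 0.035 and 0.05 m and y of blue_loose_mid in the frame of carrier between -0.135 and 0.135 m and contact force between the fingers and blue_loose below 0.2 N and distance between red_in_mid and red_loose_mid below 0.07 m and distance between blue_in_mid and blue_loose_mid below 0.07 m and height (world z) of carrier below 0.01 m), for 0.2 s.
2. the carrier is held by the fingers, still and level, at least 90 mm above the bench, for two and a half seconds (height (world z) of carrier above 0.09 m and angle between carrier's own z axis and vertical below 0.12 rad and linear speed of carrier below 0.03 m/s and angular speed of carrier below 0.15 rad/s and contact force between the fingers and carrier above 2 N and contact force between carrier and dishes below 0.2 N and contact force between carrier and tip_box below 0.2 N and contact force between carrier and beaker below 0.2 N and contact force between carrier and reagent below 0.2 N and contact force between carrier and forceps below 0.2 N), for 2.5 s.
At the end, for the whole second after the job is handed in: The carrier is held in the fingers with its underside over 90 mm above the bench, within 0.12 rad of level, slower than 30 mm/s and 0.15 rad/s, touching no other thing on the bench, and all four pots stand in its pockets, each pair of one cap colour side by side (centres less than 70 mm apart) (all of step 2 and x of red_in_mid in the frame of carrier between -0.01 and 0.01 m and z of red_in_mid in the frame of carrier between 0.035 and 0.05 m and y of red_in_mid in the frame of carrier between -0.135 and 0.135 m and contact force between the fingers and red_in below 0.2 N and x of blue_in_mid in the frame of carrier between -0.01 and 0.01 m and z of blue_in_mid in the frame of carrier between 0.035 and 0.05 m and y of blue_in_mid in the frame of carrier between -0.135 and 0.135 m and contact force between the fingers and blue_in below 0.2 N and x of red_loose_mid in the frame of carrier between -0.01 and 0.01 m and z of red_loose_mid in the frame of carrier between 0.035 and 0.05 m and y of red_loose_mid in the frame of carrier between -0.135 and 0.135 m and contact force between the fingers and red_loose below 0.2 N and x of blue_loose_mid in the frame of carrier between -0.01 and 0.01 m and z of blue_loose_mid in the frame of carrier between 0.035 and 0.05 m and y of blue_loose_mid in the frame of carrier between -0.135 and 0.135 m and contact force between the fingers and blue_loose below 0.2 N and distance between red_in_mid and red_loose_mid below 0.07 m and distance between blue_in_mid and blue_loose_mid below 0.07 m); the arm keeps its last pose, push and grip.
It fails at once if a bystander is moved more than 30 mm (distance of any of dishes, tip_box, beaker, reagent, forceps from where it was at the start of the episode above 0.03 m).
It fails at once if the carrier is tipped more than 0.3 rad (angle between carrier's own z axis and vertical above 0.3 rad).
It fails at once if a pot is tipped more than 0.6 rad (angle between any of red_in_mid, blue_in_mid, red_loose_mid, blue_loose_mid's own z axis and vertical above 0.6 rad).
It fails at once if a pot is dropped: it falls free faster than 0.6 m/s ((contact force between anything else and red_in below 0.02 N and linear speed of red_in above 0.6 m/s) or (contact force between anything else and blue_in below 0.02 N and linear speed of blue_in above 0.6 m/s) or (contact force between anything else and red_loose below 0.02 N and linear speed of red_loose above 0.6 m/s) or (contact force between anything else and blue_loose below 0.02 N and linear speed of blue_loose above 0.6 m/s)).
It also fails if it takes over 72 s, if anything falls off the work surface, if the arm or the gripper's body presses on something with over 40 N, if the wrist force passes 120 N, or if a joint passes its speed limit or range.

ROBOT

A 6-joint arm with a two-finger parallel gripper is mounted at the origin on the work surface. World frame = base frame: x ahead of the robot, y to its left, z up, the work surface at z = 0. Lengths are in mm, angles in rad, forces in N, time in s.
With the tool pointing down it reaches from about 350 to 975 mm from the base axis. Payload 7.1 kg.
Tool frame: the origin (TCP) lies midway between the tips of the shut fingers; the grasp point (between the pads) lies 19 mm behind it (ctrl.grip_point_offset is the distance from the TCP to the grasp point, in mm); z points along the fingers, y is the line along which they close (so a half turn about z gives the same grasp; the last joint's range is limited). The gripper opens to 88 mm and grips with 3 to 60 N. Pads are 20 mm wide; open, the fingers measure 115 mm over their backs; the gripper's body (75 mm by 178 mm) begins 61 mm behind the grasp point.
Start: joints at [-1.236, 0.423, 1.63, -0, 1.089, -0.019], TCP at [216.557, -586.266, 189.675] pointing down, gripper open.
Joint ranges: [-3, 3], [-0.9, 2.11], [0.09, 2.58], [-1.31, 4.45], [0.11, 2.69], [-2.54, 2.54]. Speed limits (rad/s): [2.39, 2.39, 3.01, 3.14, 3.14, 3.14].

INTERFACE

Orientations are given as a rotation vector (axis times angle).
In Python, from workcell import get_obs, optics, close_job, spotter, ctrl gives the robot as it stands. The module is installed in compiled form; this text tells all that it offers.
- The arm moves only by the tool move_arm, never from a script. Its argument "rows" is a list of rows, each a list of 5 numbers: the shift along the tool's x, y, z in cm, then the turn about the tool's z in degrees, then the opening in per cent of the stroke, from 0 (shut) to 100 (fully open). A call has 1 to 10 rows; each row shifts and turns the commanded pose from where the row before left it, along the tool's axes as they then stand; what a row does not reach is not made up. A row lasts 1/8 s, in which the tool goes at most 62.5 mm and 10.7 degrees, less where a joint would pass 70% of its speed; a pose out of reach is approached as far as the arm can. A call with a gripper value outside its range is refused whole. The fingers move at their own pace and stop on an object; the grip force is fixed at half the most. Time passes only in rows, so rows that do not move let the fingers close. It gives the time, the measured TCP pose, the force, the opening and the grip force at its end, in the units of the state.
- get_obs(): the state, without advancing time (a new reading comes with each control period).
- optics.get_image(name): name is "side" or "top"; returns the picture (384x512x3 uint8, blue, green, red); there is no depth.
- optics.calibration(name): a dict with "camera_matrix" (3x3 intrinsics, pixels), "xyz" and "orientation" of the camera in the world. Camera axes: x right, y down, z forward; pixel columns grow to the right and rows downward; lengths in mm; the calibration is good to about 2 mm. A picture is of the moment at which its call begins. calibration takes no time and is no camera call.
- close_job(): hands the job in; it is judged then, once.
Trained networks look in the newest picture that a camera, given by its name, has taken for a name from the list of things; names that differ only in an ending like _2 or _b are one class to them, and where a whole thing is asked for, a point or a joint stands for the part that bears it (a point fixed in the world has none). Each returns a list of dicts, best first, with "conf" (0 to 1); they miss things now and then, are a little off and sometimes report something else, mostly with a low value. They report only what shows in the picture. A call takes as long as a camera call. They do not tell look-alikes from the thing itself.
- spotter.find_in(camera, label): "point" ([column, row] in pixels, amid what is visible of it).
- spotter.regions_of(camera, label): "region" (384x512 bool, what is visible of it) and "point" ([column, row] in pixels, amid what is visible of it).
The state is a dict: "t": time; "qpos": joint angles; "qvel": joint speeds; "joint_torque": joint torques, N m; "ee_pos": TCP position; "orientation": TCP orientation; "ft_force": force on the tool from outside, world axes, zero at the start; "moment": the same for the moment, N m; "width": finger opening in mm; "grasp_force": force on a finger pad.
Only numpy, scipy, OpenCV 4.12 (cv2) and the standard library are available. Lean on these libraries where they do the work, as an engineer would, in place of code of your own. Each camera call takes 0.05 s, during which the arm holds its last target. There are 200 camera calls.

## Working session

There is one attempt and no reset: what is moved stays moved. The work goes in short steps, Python scripts to look and compute and a tool call to move; the robot and the scene stay as the last step left them, time stands still between calls to the robot, and variables do not carry over. Pictures are saved under pics/ and viewed, at most 10 in all, crops included, and the job is handed in when it is done.

Besides the shell and the picture viewer there is one more tool, called after "Request:" by a JSON object that holds its "api" and its "payload". move_arm: Moves the arm, as the interface text tells. Its arguments: {"type":"object","properties":{"rows":{"type":"array","items":{"type":"array","items":{"type":"number"}}}},"required":["rows"]}

```bash
mkdir -p pics; cat > h.py <<'E'
import numpy as np, cv2
from scipy.spatial.transform import Rotation as R
from workcell import get_obs, optics, close_job, spotter, ctrl
def cam(n):
    c=optics.calibration(n); K=np.array(c["camera_matrix"]); o=np.array(c["orientation"],float)
    return K,np.array(c["xyz"],float),(R.from_rotvec(o).as_matrix() if o.size==3 else o)
def ray(n,p,z):
    K,t,M=cam(n); d=M@np.linalg.solve(K,[p[0],p[1],1.]); return t+d*(z-t[2])/d[2]
def proj(n,X):
    K,t,M=cam(n); v=K@(M.T@(np.array(X,float)-t)); return v[:2]/v[2]
E
python3 - <<'E'
from h import *
print({k:np.round(v,3) if not isinstance(v,float) else v for k,v in get_obs().items()}, ctrl.grip_point_offset)
for n in("side","top"):
    im=optics.get_image(n); cv2.imwrite(f"pics/{n}0.png",im); print(n,[np.round(a,2).tolist() for a in cam(n)])
    for l in["carrier","carrier_grip","red_in_mid","blue_in_mid","red_loose_mid","blue_loose_mid"]:
        print(l,[(round(d["conf"],2),np.round(d["point"]).tolist(),np.round(ray(n,d["point"],79 if "carrier" in l else 40)[:2]).tolist()) for d in spotter.find_in(n,l)])
E
```

```text
{'t': 0.0, 'qpos': array([-1.236,  0.424,  1.631, -0.   ,  1.089, -0.019]), 'qvel': array([-0.   , -0.002,  0.   , -0.001, -0.001, -0.   ]), 'joint_torque': array([ 1.0000e-03, -5.4462e+01, -2.7367e+01,  6.4000e-02,  2.3000e-02,
       -0.0000e+00]), 'ee_pos': array([ 216.377, -585.721,  188.899]), 'orientation': array([-3.091, -0.553,  0.   ]), 'ft_force': array([-0.926, -0.702, -0.243]), 'moment': array([-0.008,  0.001, -0.005]), 'grasp_force': 0.0, 'width': 87.60663839086001} 18.700000000000003
side [[[439.28, 0.0, 253.45], [0.0, 439.28, 190.61], [0.0, 0.0, 1.0]], [-276.29, 918.11, 839.15], [[-0.74, -0.34, 0.58], [-0.67, 0.38, -0.63], [-0.01, -0.86, -0.51]]]
carrier [(0.76, [290.0, 205.0], [440.0, -37.0])]
carrier_grip [(0.82, [291.0, 203.0], [445.0, -50.0])]
red_in_mid [(0.58, [267.0, 178.0], [655.0, -176.0]), (0.54, [299.0, 188.0], [524.0, -200.0])]
blue_in_mid [(0.6, [278.0, 212.0], [479.0, -26.0])]
red_loose_mid [(0.69, [227.0, 260.0], [433.0, 259.0]), (0.67, [248.0, 244.0], [435.0, 167.0]), (0.62, [292.0, 204.0], [473.0, -94.0])]
blue_loose_mid [(0.73, [227.0, 261.0], [429.0, 261.0]), (0.57, [215.0, 232.0], [553.0, 190.0])]
top [[[374.94, 0.0, 250.01], [0.0, 374.94, 190.65], [0.0, 0.0, 1.0]], [415.23, -15.89, 1451.84], [[-0.03, -0.99, 0.13], [-1.0, 0.03, -0.02], [0.02, -0.13, -0.99]]]
carrier [(0.67, [271.0, 216.0], [503.0, -117.0])]
carrier_grip [(0.62, [275.0, 213.0], [513.0, -132.0])]
red_in_mid [(0.48, [281.0, 179.0], [643.0, -163.0])]
blue_in_mid []
red_loose_mid [(0.66, [176.0, 236.0], [439.0, 236.0]), (0.58, [182.0, 161.0], [724.0, 213.0])]
blue_loose_mid [(0.47, [194.0, 199.0], [575.0, 171.0])]
```

```bash
python3 - <<'E'
from h import *
a=cv2.imread("pics/top0.png")[100:290,130:350]; b=cv2.imread("pics/side0.png")[110:300,180:400]
a=cv2.resize(a,None,fx=3.1,fy=3.1,interpolation=3);b=cv2.resize(b,None,fx=3.1,fy=3.1,interpolation=3)
cv2.imwrite("pics/a.png",a);cv2.imwrite("pics/b.png",b)
E
```

```text
(no output)
```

View pics/a.png

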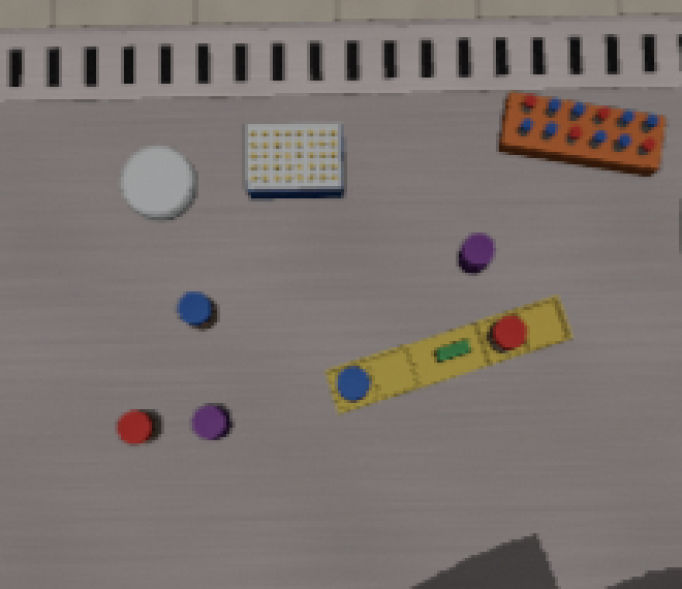

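View pics/b.png

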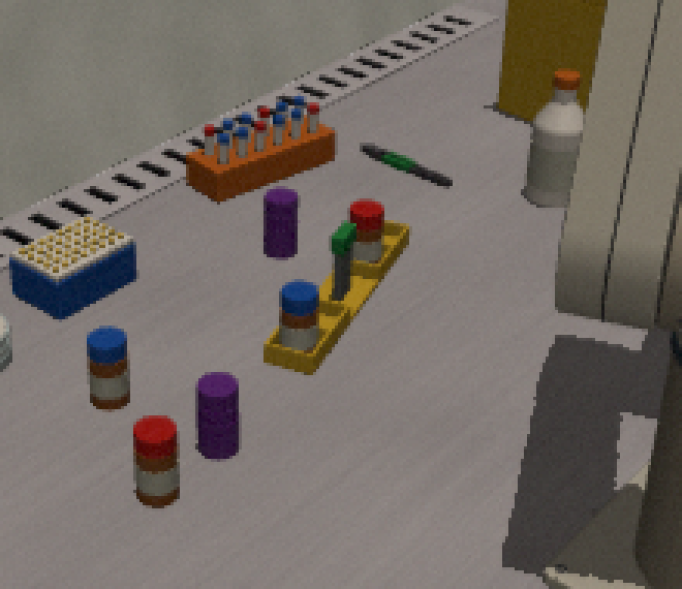

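The top view (crop a) shows these candidates:
- **Loose, left of the carrier:** red cap at about (173,238), blue cap at about (193,199) and an all-purple one at about (198,236).
- **Beyond the carrier:** a second purple pot at about (284,181).

The amber-bodied pots with a red and a blue cap are the ones meant, and the side crop confirms their white labels. In the carrier, blue stands at the left end (pocket0) and red just right of the post (pocket2). So loose blue goes into pocket1 and loose red into pocket3.

```bash
cat >> h.py <<'E'
def blobs(n,col,im=None,zs=None,amin=12):
    im=optics.get_image(n) if im is None else im
    h=cv2.cvtColor(im,cv2.COLOR_BGR2HSV)
    rng={"red":[(0,130,80),(5,255,255)],"red2":[(172,130,80),(180,255,255)],"blue":[(104,130,70),(118,255,255)],"green":[(55,90,50),(80,255,255)],"yellow":[(20,110,60),(34,255,255)]}
    m=cv2.inRange(h,*rng[col])
    if col=="red": m|=cv2.inRange(h,*rng["red2"])
    k,l,s,c=cv2.connectedComponentsWithStats(m)
    return [(c[i],s[i,4],l==i) for i in range(1,k) if s[i,4]>=amin]
def tool():
    o=get_obs(); return np.array(o["ee_pos"]),R.from_rotvec(o["orientation"]).as_matrix(),o
def togo(xyz,yaw):
    "cm in tool axes, deg about tool z; yaw: world direction of tool y"
    p,M,o=tool(); d=M.T@(np.array(xyz)-p)/10
    y=M[:,1]; t=(yaw-np.arctan2(y[1],y[0])+np.pi/2)%np.pi-np.pi/2
    return np.round(d,2).tolist(), round(-np.degrees(t),1)
E
python3 - <<'E'
from h import *
T=cv2.imread("pics/top0.png");S=cv2.imread("pics/side0.png")
for c,z in(("red",68),("blue",68),("green",85)):
    for n,im in(("top",T),("side",S)):
        print(c,n,[(b[0].round(1).tolist(),int(b[1]),ray(n,b[0],z)[:2].round().tolist()) for b in blobs(n,c,im)])
b=max(blobs("top","yellow",T),key=lambda b:b[1])
ys,xs=np.nonzero(b[2]); P=np.array([ray("top",p,15)[:2] for p in zip(xs,ys)],np.float32)
print(b[1],cv2.minAreaRect(P)); print(tool()[1].round(3))
E
```

```text
red top [([300.6, 131.8], 13, [821.0, -242.0]), ([324.3, 135.9], 13, [802.0, -332.0]), ([315.3, 142.2], 12, [778.0, -296.0]), ([338.8, 146.0], 12, [762.0, -385.0]), ([465.2, 188.0], 681, [589.0, -852.0]), ([293.8, 206.8], 84, [535.0, -204.0]), ([173.0, 237.5], 91, [434.0, 243.0])]
red side [([370.3, 94.8], 139, [808.0, -1207.0]), ([298.2, 178.5], 73, [537.0, -209.0]), ([229.5, 249.8], 139, [433.0, 246.0])]
blue top [([192.5, 199.1], 81, [573.0, 171.0]), ([243.4, 223.4], 79, [478.0, -15.0])]
blue side [([199.5, 199.4], 22, [698.0, 122.0]), ([276.3, 205.0], 81, [484.0, -21.0]), ([213.7, 220.0], 92, [574.0, 173.0])]
green top [([350.5, 174.3], 21, [649.0, -418.0]), ([354.0, 174.5], 12, [648.0, -431.0]), ([275.6, 212.6], 39, [513.0, -134.0])]
green side [([308.1, 161.7], 35, [570.0, -313.0]), ([289.9, 186.1], 49, [508.0, -123.0])]
1771 ((591.3824462890625, -873.6580200195312), (186.35421752929688, 215.5382080078125), 84.14897918701172)
[[ 0.938  0.346 -0.   ]
 [ 0.346 -0.938 -0.   ]
 [-0.     0.    -1.   ]]
```

Request:
{"api": "move_arm", "payload": {"rows": [[0, 0, -0.8, -9.6, 100], [0, 0, -0.8, -9.6, 100], [0, 0, -0.8, -9.6, 100], [0, 0, -0.8, -9.6, 100], [0, 0, -0.8, -9.6, 100], [0, 0, -0.8, -9.6, 100], [0, 0, -0.8, -9.6, 100], [0, 0, -0.8, -9.6, 100], [0, 0, -0.8, -9.6, 100], [0, 0, 0, 0, 100]]}}

```text
t: 1.95
ee_pos: [216.7, -586.6, 262.3]
orientation: [1.877, 2.518, -0.001]
ft_force: [-0.2, -0.1, -0.3]
width: 87.8
grasp_force: 0.0
```

```bash
python3 - <<'E'
from h import *
print(togo([573.5,172,200],.29), get_obs()["qpos"])
E
```

```text
([62.53, 55.85, 6.15], np.float64(-0.0)) [-1.23597920e+00  3.52096251e-01  1.56156615e+00 -1.18383498e-06
  1.22659852e+00 -1.52546727e+00]
```

Request:
{"api": "move_arm", "payload": {"rows": [[3.1, 2.8, 0, 0, 100], [3.1, 2.8, 0, 0, 100], [3.1, 2.8, 0, 0, 100], [3.1, 2.8, 0, 0, 100], [3.1, 2.8, 0, 0, 100], [3.1, 2.8, 0, 0, 100], [3.1, 2.8, 0, 0, 100], [3.1, 2.8, 0, 0, 100], [3.1, 2.8, 0, 0, 100], [3.1, 2.8, 0, 0, 100]]}}

```text
t: 3.2
ee_pos: [396.1, -207.7, 261.5]
orientation: [-1.881, -2.516, -0.0]
ft_force: [0.8, -0.2, 1.0]
width: 87.6
grasp_force: 0.0
```

Request:
{"api": "move_arm", "payload": {"rows": [[3.1, 2.8, 0, 0, 100], [3.1, 2.8, 0, 0, 100], [3.1, 2.8, 0, 0, 100], [3.1, 2.8, 0, 0, 100], [3.1, 2.8, 1, 0, 100], [3.1, 2.8, 1, 0, 100], [3.1, 2.8, 1, 0, 100], [3.1, 2.8, 1, 0, 100], [3.1, 2.8, 1, 0, 100], [3.5, 2.65, 1, 0, 100]]}}

```text
t: 4.45
ee_pos: [573.0, 172.9, 200.9]
orientation: [-1.881, -2.516, 0.0]
ft_force: [0.2, -0.5, -0.2]
width: 87.8
grasp_force: 0.0
```

```bash
python3 - <<'E'
from h import *
print(togo([573.5,172,36],.29), get_obs()["qpos"])
s=optics.get_image("side")
print([(b[0].round(1).tolist(),int(b[1]),ray("side",b[0],68)[:2].round().tolist()) for b in blobs("side","blue",s)])
cv2.imwrite("pics/c.png",cv2.resize(s[130:300,130:330],None,fx=3,fy=3))
E
```

```text
([-0.1, 0.03, 16.49], np.float64(-0.2)) [ 2.73284941e-01  3.72054554e-01  1.68062831e+00 -1.38511719e-04
  1.08918492e+00 -1.33074990e-02]
[([204.0, 201.1], 344, [678.0, 119.0]), ([276.2, 205.5], 97, [481.0, -18.0]), ([213.5, 223.6], 48, [560.0, 187.0])]
```

View pics/c.png

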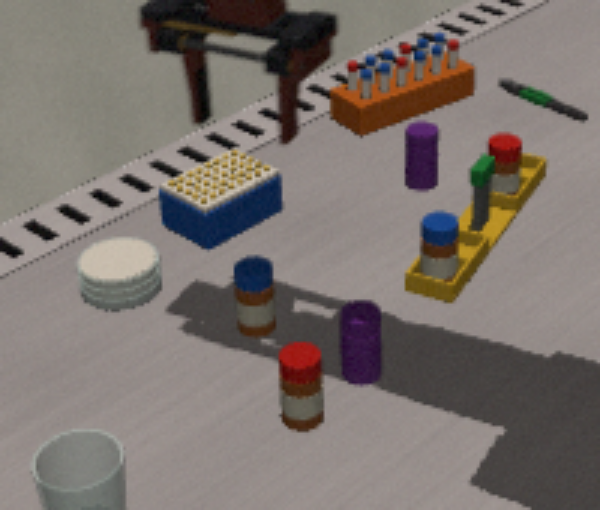

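The open gripper hangs above and behind the blue-capped loose pot at (214,221). The pot has not moved and the way down is clear, so I descend and grip.

Request:
{"api": "move_arm", "payload": {"rows": [[0, 0, 3, 0, 100], [0, 0, 3, 0, 100], [0, 0, 3, 0, 100], [0, 0, 3, 0, 100], [0, 0, 2, 0, 100], [0, 0, 1.5, 0, 100], [0, 0, 1, 0, 100], [0, 0, 0, 0, 100], [0, 0, 0, 0, 100]]}}

```text
t: 5.62
ee_pos: [573.2, 171.9, 37.4]
orientation: [1.876, 2.519, 0.002]
ft_force: [0.3, -0.1, -0.6]
width: 88.1
grasp_force: 0.0
```

Request:
{"api": "move_arm", "payload": {"rows": [[0, 0, 0, 0, 60], [0, 0, 0, 0, 50], [0, 0, 0, 0, 40], [0, 0, 0, 0, 20], [0, 0, 0, 0, 20], [0, 0, 0, 0, 20], [0, 0, 0, 0, 20], [0, 0, 0, 0, 20]]}}

```text
t: 6.62
ee_pos: [572.6, 171.7, 36.7]
orientation: [-1.876, -2.52, -0.0]
ft_force: [0.1, -0.9, -0.2]
width: 38.7
grasp_force: 30.0
```

Request:
{"api": "move_arm", "payload": {"rows": [[0, 0, -1, 0, 20], [0, 0, -2, 0, 20], [0, 0, -3, 0, 20], [0, 0, -3, 0, 20], [0, 0, -2, 0, 20], [0, 0, -1, 0, 20], [0, 0, 0, 0, 20]]}}

```text
t: 7.5
ee_pos: [573.0, 171.8, 157.9]
orientation: [1.875, 2.519, 0.002]
ft_force: [-0.0, 0.3, -1.0]
width: 39.1
grasp_force: 30.0
```

```bash
python3 - <<'E'
from h import *
o=np.array([514.4,-135]);y=np.array([-.286,.958])
print(togo([*(o+72*y),160],.29), o+72*y, tool()[0], get_obs()["width"])
for n in("side","top"):
    print(n,[(b[0].round(1).tolist(),int(b[1]),ray(n,b[0],188)[:2].round().tolist()) for b in blobs(n,"blue",amin=6)])
E
```

```text
([-20.51, -14.41, -0.24], np.float64(0.1)) [493.808 -66.024] [573.03431475 171.8361246  157.86378123] 39.0574419108258
side [([275.9, 142.1], 8, [632.0, -194.0]), ([270.3, 144.1], 7, [636.0, -168.0]), ([275.1, 146.1], 8, [612.0, -167.0]), ([259.0, 148.0], 9, [644.0, -118.0]), ([269.0, 148.0], 9, [618.0, -141.0]), ([253.0, 150.0], 9, [649.0, -92.0]), ([257.9, 152.1], 8, [625.0, -91.0]), ([251.7, 154.1], 9, [631.0, -66.0]), ([211.0, 189.4], 53, [562.0, 186.0]), ([221.2, 194.6], 36, [519.0, 187.0]), ([195.5, 203.6], 196, [538.0, 268.0]), ([276.1, 205.6], 98, [364.0, 128.0])]
top [([308.2, 133.4], 8, [779.0, -249.0]), ([316.2, 134.8], 8, [773.0, -276.0]), ([332.1, 137.1], 8, [764.0, -331.0]), ([340.0, 138.5], 8, [758.0, -359.0]), ([299.5, 140.0], 6, [756.0, -217.0]), ([307.1, 141.1], 8, [751.0, -243.0]), ([323.0, 143.7], 7, [741.0, -298.0]), ([330.9, 144.9], 8, [736.0, -325.0]), ([243.4, 223.3], 80, [473.0, -15.0])]
```

Request:
{"api": "move_arm", "payload": {"rows": [[-1.5, -1, 0, 0, 20], [-3, -2.1, 0, 0, 20], [-3, -2.1, 0, 0, 20], [-3, -2.1, 0, 0, 20], [-3, -2.1, 0, 0, 20], [-3, -2.1, 0, 0, 20], [-2.5, -1.9, 0, 0, 20], [-1.5, -1, 0, 0, 20], [0, 0, 0, 0, 20], [0, 0, 0, 0, 20]]}}

```text
t: 8.85
ee_pos: [493.6, -65.5, 156.6]
orientation: [-1.876, -2.52, -0.0]
ft_force: [-0.7, 0.1, -1.4]
width: 38.7
grasp_force: 30.0
```

```bash
python3 - <<'E'
from h import *
o=np.array([514.4,-135]);y=np.array([-.286,.958])
print(togo([*(o+72*y),48],.29))
s=optics.get_image("side")
for c,z in(("blue",188),("blue",74),("red",74),("green",85)):
    print(c,z,[(b[0].round(1).tolist(),int(b[1]),ray("side",b[0],z)[:2].round().tolist()) for b in blobs("side",c,s,amin=20)])
cv2.imwrite("pics/d.png",cv2.resize(s[80:260,210:390],None,fx=3.3,fy=3.3))
E
```

```text
([-0.06, 0.0, 10.86], np.float64(0.1))
blue 188 [([283.3, 169.6], 44, [481.0, -49.0]), ([203.5, 201.2], 342, [530.0, 245.0]), ([275.3, 207.3], 58, [360.0, 136.0])]
blue 74 [([283.3, 169.6], 44, [613.0, -218.0]), ([203.5, 201.2], 342, [672.0, 127.0]), ([275.3, 207.3], 58, [471.0, -1.0])]
red 74 [([298.0, 178.8], 82, [530.0, -199.0]), ([229.4, 250.4], 162, [426.0, 253.0])]
green 85 [([308.0, 161.8], 40, [570.0, -312.0]), ([290.7, 186.2], 48, [506.0, -125.0])]
```

View pics/d.png

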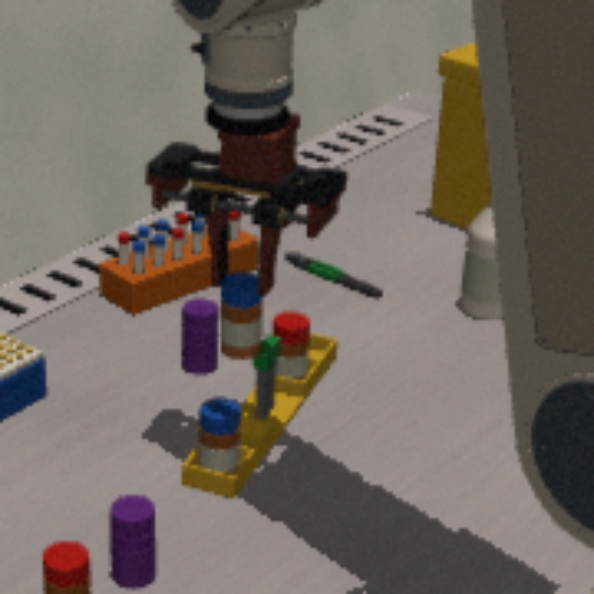

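```bash
python3 - <<'E'
from h import *
for z in(196,120): print(((proj("side",[493.6,-65.5,z])-[210,80])*3.3).round(1))
for q in((479,-16),(535,-204)): print(((proj("side",[*q,82])-[210,80])*3.3).round(1),((proj("side",[*q,6])-[210,80])*3.3).round(1))
E
```

```text
[242.5 278.3]
[240.5 346.5]
[219.3 404.1] [218.  468.1]
[290.3 316.3] [287.3 376.4]
```

The held pot's picture position (column about 240, top about 280 in the crop) matches its predicted place over pocket1, between the blue pot and the post. I lower it.

Request:
{"api": "move_arm", "payload": {"rows": [[0, 0, 2, 0, 20], [0, 0, 2.5, 0, 20], [0, 0, 2, 0, 20], [0, 0, 1.5, 0, 20], [0, 0, 1, 0, 20], [0, 0, 1, 0, 20], [0, 0, 0.5, 0, 20], [0, 0, 0.4, 0, 20], [0, 0, 0, 0, 20]]}}

```text
t: 10.02
ee_pos: [493.4, -66.0, 47.6]
orientation: [-1.876, -2.52, 0.0]
ft_force: [-0.5, 0.0, -0.4]
width: 39.1
grasp_force: 30.0
```

Request:
{"api": "move_arm", "payload": {"rows": [[0, 0, 0.2, 0, 20], [0, 0, 0.2, 0, 20], [0, 0, 0.1, 0, 20], [0, 0, 0, 0, 20]]}}

```text
t: 10.52
ee_pos: [493.4, -66.0, 42.7]
orientation: [-1.876, -2.52, 0.0]
ft_force: [-0.1, 0.3, -1.0]
width: 39.1
grasp_force: 30.0
```

Request:
{"api": "move_arm", "payload": {"rows": [[0, 0, 0, 0, 50], [0, 0, 0, 0, 55], [0, 0, 0, 0, 70], [0, 0, 0, 0, 100], [0, 0, 0, 0, 100], [0, 0, -1, 0, 100], [0, 0, -3, 0, 100], [0, 0, -4, 0, 100], [0, 0, -4, 0, 100], [0, 0, -4, 0, 100]]}}

```text
t: 11.78
ee_pos: [493.3, -65.9, 204.7]
orientation: [1.876, 2.52, 0.0]
ft_force: [0.8, -0.0, 0.1]
width: 87.6
grasp_force: 0.0
```

```bash
python3 - <<'E'
from h import *
print(togo([433.5,244.5,36.5],.29),tool()[0])
E
```

```text
([31.46, 3.17, 16.81], np.float64(0.1)) [493.26932858 -65.92999215 204.69912052]
```

Request:
{"api": "move_arm", "payload": {"rows": [[3.5, 0.3, 0, 0, 100], [4, 0.4, 0, 0, 100], [4, 0.4, 0, 0, 100], [4, 0.4, 0, 0, 100], [4, 0.4, 0, 0, 100], [4, 0.4, 0, 0, 100], [4, 0.4, 0, 0, 100], [4, 0.5, 0, 0, 100], [0, 0, 0, 0, 100]]}}

```text
t: 12.9
ee_pos: [433.3, 247.0, 203.3]
orientation: [1.872, 2.523, 0.002]
ft_force: [0.3, -0.8, 0.8]
width: 88.0
grasp_force: 0.0
```

```bash
python3 - <<'E'
from h import *
print(togo([433.5,244.5,36.5],.29),tool()[0])
T=optics.get_image("top");S=optics.get_image("side")
for c in("blue","red","green"):
  for n,im in(("top",T),("side",S)):
    print(c,n,[(b[0].round(1).tolist(),int(b[1]),ray(n,b[0],85 if c=="green" else 74)[:2].round().tolist()) for b in blobs(n,c,im,amin=25)])
cv2.imwrite("pics/e.png",np.hstack([cv2.resize(T[150:290,150:330],(400,311)),cv2.resize(S[140:280,190:370],(400,311))]))
E
```

```text
([-0.25, -0.07, 16.68], np.float64(0.2)) [433.33992756 246.96138247 203.33303679]
blue top [([257.2, 218.8], 76, [493.0, -66.0]), ([243.4, 223.3], 80, [478.0, -15.0])]
blue side [([204.1, 201.0], 268, [671.0, 125.0]), ([279.2, 201.6], 191, [483.0, -36.0])]
red top [([465.1, 187.9], 685, [588.0, -849.0]), ([293.8, 206.8], 84, [534.0, -203.0])]
red side [([372.1, 95.1], 184, [789.0, -1192.0]), ([298.2, 178.8], 83, [530.0, -199.0]), ([229.1, 253.9], 64, [416.0, 264.0])]
green top [([275.6, 212.6], 39, [513.0, -134.0])]
green side [([307.9, 161.7], 39, [570.0, -312.0]), ([290.3, 186.3], 58, [506.0, -123.0])]
```

View pics/e.png

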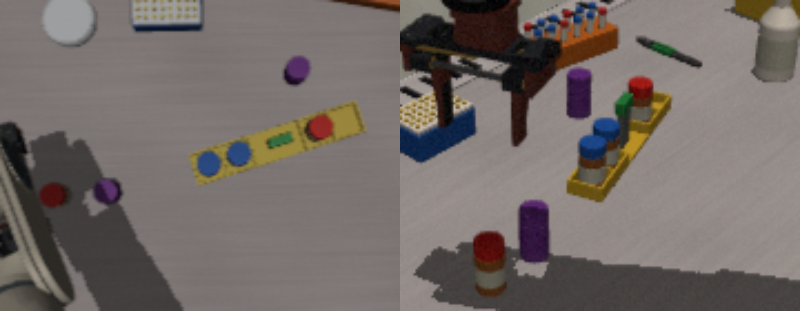

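Both blue pots stand side by side in the carrier, at top-view (243,223) and (257,219), and the carrier has not moved. The gripper is above the red-capped pot. The purple pot lies to its right, off the closing line, so I go down.

Request:
{"api": "move_arm", "payload": {"rows": [[-0.2, 0, 3, 0, 100], [0, 0, 3, 0, 100], [0, 0, 3, 0, 100], [0, 0, 3, 0, 100], [0, 0, 2, 0, 100], [0, 0, 1.5, 0, 100], [0, 0, 1.2, 0, 100], [0, 0, 0, 0, 100], [0, 0, 0, 0, 100]]}}

```text
t: 14.12
ee_pos: [434.7, 243.2, 36.2]
orientation: [1.876, 2.52, 0.001]
ft_force: [-0.2, -0.5, -0.3]
width: 87.9
grasp_force: 0.0
```

Request:
{"api": "move_arm", "payload": {"rows": [[0, 0, 0, 0, 60], [0, 0, 0, 0, 50], [0, 0, 0, 0, 40], [0, 0, 0, 0, 20], [0, 0, 0, 0, 20], [0, 0, 0, 0, 20], [0, 0, 0, 0, 20], [0, 0, 0, 0, 20]]}}

```text
t: 15.12
ee_pos: [434.2, 243.1, 35.7]
orientation: [-1.876, -2.52, 0.0]
ft_force: [0.8, -0.2, -0.4]
width: 39.0
grasp_force: 30.0
```

Request:
{"api": "move_arm", "payload": {"rows": [[0, 0, -1, 0, 20], [0, 0, -2, 0, 20], [0, 0, -3, 0, 20], [0, 0, -3, 0, 20], [0, 0, -3, 0, 20], [0, 0, -1, 0, 20], [0, 0, 0, 0, 20]]}}

```text
t: 16.0
ee_pos: [434.5, 243.1, 166.1]
orientation: [1.876, 2.52, 0.002]
ft_force: [0.2, -0.7, -1.5]
width: 39.0
grasp_force: 30.0
```

```bash
python3 - <<'E'
from h import *
o=np.array([514.2,-135]);y=np.array([-.286,.958])
print(togo([*(o-124*y),160],.29), o-124*y, tool()[0], get_obs()["width"])
E
```

```text
([-50.91, -3.22, 0.59], np.float64(0.1)) [ 549.664 -253.792] [434.48298318 243.14441775 166.0874461 ] 39.018363407906484
```

Request:
{"api": "move_arm", "payload": {"rows": [[-2, -0.2, 0, 0, 20], [-4, -0.3, 0, 0, 20], [-4, -0.3, 0, 0, 20], [-4, -0.3, 0, 0, 20], [-4, -0.3, 0, 0, 20], [-4, -0.2, 0, 0, 20], [-4, -0.2, 0, 0, 20], [-4, -0.2, 0, 0, 20], [-4, -0.2, 0, 0, 20], [-4, -0.2, 0, 0, 20]]}}

```text
t: 17.25
ee_pos: [519.5, -128.9, 164.0]
orientation: [-1.875, -2.518, 0.001]
ft_force: [1.0, -0.2, -0.9]
width: 39.1
grasp_force: 30.0
```

Request:
{"api": "move_arm", "payload": {"rows": [[-4, -0.2, 0, 0, 20], [-4, -0.3, 0, 0, 20], [-3, -0.2, 0, 0, 20], [-1.9, -0.1, 0, 0, 20], [0, 0, 0, 0, 20], [0, 0, 0, 0, 20]]}}

```text
t: 18.0
ee_pos: [549.1, -252.6, 165.1]
orientation: [-1.874, -2.519, 0.0]
ft_force: [0.5, 0.1, -0.9]
width: 38.8
grasp_force: 30.0
```

```bash
python3 - <<'E'
from h import *
o=np.array([514.2,-135]);y=np.array([-.286,.958])
p=tool()[0];print(togo([*(o-124*y),41.7],.29),p)
s=optics.get_image("side"); cv2.imwrite("pics/f.png",cv2.resize(s[110:260,230:380],None,fx=4,fy=4))
for z in(p[2]+40.3,p[2]-35.7): print(((proj("side",[p[0],p[1],z])-[230,110])*4).round(1))
E
```

```text
([-0.14, 0.03, 12.34], np.float64(0.1)) [ 549.08120636 -252.63854314  165.07842507]
[298.7 115.2]
[294.4 192.8]
```

View pics/f.png

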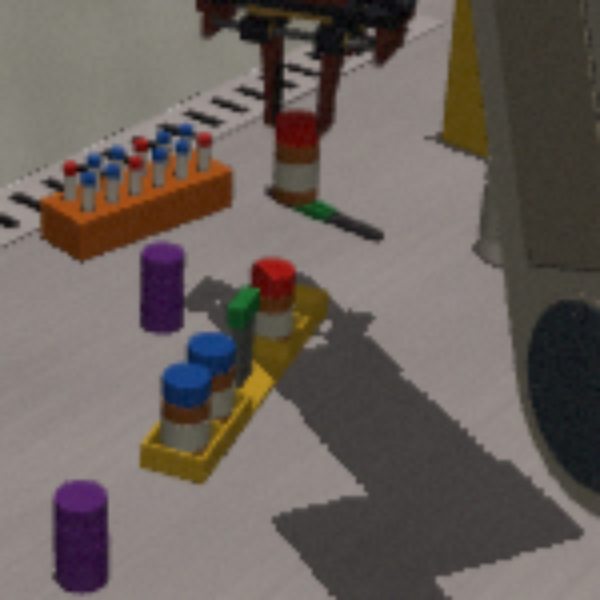

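The red pot hangs upright at crop (297,160), about where predicted, over the free end pocket. I lower it.

Request:
{"api": "move_arm", "payload": {"rows": [[-0.1, 0, 2, 0, 20], [0, 0, 2.5, 0, 20], [0, 0, 2.5, 0, 20], [0, 0, 1.5, 0, 20], [0, 0, 1, 0, 20], [0, 0, 1, 0, 20], [0, 0, 1, 0, 20], [0, 0, 0.5, 0, 20], [0, 0, 0.1, 0, 20], [0, 0, 0, 0, 20]]}}

```text
t: 19.3
ee_pos: [550.1, -254.8, 44.9]
orientation: [1.876, 2.52, 0.0]
ft_force: [-0.9, 0.3, -0.9]
width: 38.8
grasp_force: 30.0
```

Request:
{"api": "move_arm", "payload": {"rows": [[0, 0, 0.2, 0, 20], [0, 0, 0.1, 0, 20], [0, 0, 0, 0, 20], [0, 0, 0, 0, 20]]}}

```text
t: 19.8
ee_pos: [550.0, -254.7, 41.7]
orientation: [1.876, 2.52, 0.0]
ft_force: [0.6, 0.1, -1.1]
width: 39.0
grasp_force: 30.0
```

Request:
{"api": "move_arm", "payload": {"rows": [[0, 0, 0, 0, 50], [0, 0, 0, 0, 55], [0, 0, 0, 0, 70], [0, 0, 0, 0, 100], [0, 0, 0, 0, 100], [0, 0, -1, 0, 100], [0, 0, -3, 0, 100], [0, 0, -4, 0, 100], [0, 0, -4, 0, 100], [0, 0, -2, 0, 100]]}}

```text
t: 21.05
ee_pos: [551.0, -255.2, 185.0]
orientation: [1.874, 2.517, 0.001]
ft_force: [-0.1, -0.9, -0.3]
width: 87.8
grasp_force: 0.0
```

```bash
python3 - <<'E'
from h import *
T=optics.get_image("top");S=optics.get_image("side")
for c in("blue","red","green"):
  for n,im in(("top",T),("side",S)):
    print(c,n,[(b[0].round(1).tolist(),int(b[1]),ray(n,b[0],85 if c=="green" else 74)[:2].round().tolist()) for b in blobs(n,c,im,amin=25)])
cv2.imwrite("pics/g.png",np.hstack([cv2.resize(T[150:290,180:360],(400,311)),cv2.resize(S[140:260,230:380],(400,311))]))
print(togo([513.8,-134.5,200],.29))
E
```

```text
blue top [([257.2, 218.8], 76, [493.0, -66.0]), ([243.4, 223.3], 80, [478.0, -15.0])]
blue side [([199.9, 200.5], 97, [683.0, 132.0]), ([279.4, 201.5], 190, [484.0, -37.0]), ([209.4, 203.3], 32, [647.0, 123.0])]
red top [([465.1, 188.0], 686, [588.0, -849.0]), ([294.8, 207.1], 65, [533.0, -207.0])]
red side [([300.0, 177.4], 103, [531.0, -212.0])]
green top [([275.6, 212.6], 39, [513.0, -134.0])]
green side [([308.0, 161.8], 39, [570.0, -312.0]), ([290.2, 186.0], 57, [508.0, -124.0])]
([12.67, -0.15, -1.54], np.float64(0.1))
```

View pics/g.png

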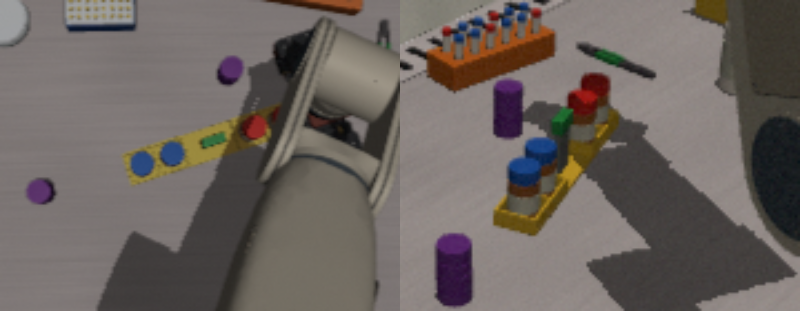

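All four pots stand in the pockets with the colours paired, and the carrier has not moved. Next is the green grip.

Request:
{"api": "move_arm", "payload": {"rows": [[2, 0, -0.5, 0, 100], [3, 0, 0, 0, 100], [3, -0.1, 0, 0, 100], [3, 0, 0, 0, 100], [1.7, 0, 0, 0, 100], [0, 0, 0, 0, 100], [0, 0, 0, 0, 100]]}}

```text
t: 22.02
ee_pos: [512.8, -133.7, 186.6]
orientation: [1.876, 2.52, -0.0]
ft_force: [0.0, 0.4, 0.5]
width: 87.8
grasp_force: 0.0
```

```bash
python3 - <<'E'
from h import *
print(togo([513.8,-134.5,61],.29),get_obs()["qpos"].round(2))
E
```

```text
([-0.1, 0.07, 12.56], np.float64(0.1)) [-0.28  0.29  1.84 -0.    1.01 -0.57]
```

Request:
{"api": "move_arm", "payload": {"rows": [[-0.1, 0.1, 2.5, 0, 100], [0, 0, 3, 0, 100], [0, 0, 3, 0, 100], [0, 0, 2, 0, 100], [0, 0, 1.5, 0, 100], [0, 0, 0.5, 0, 100], [0, 0, 0, 0, 100], [0, 0, 0, 0, 100]]}}

```text
t: 23.02
ee_pos: [514.4, -134.2, 62.4]
orientation: [1.875, 2.519, 0.001]
ft_force: [-0.2, 1.1, 0.9]
width: 87.8
grasp_force: 0.0
```

Request:
{"api": "move_arm", "payload": {"rows": [[0, 0, 0, 0, 50], [0, 0, 0, 0, 35], [0, 0, 0, 0, 25], [0, 0, 0, 0, 20], [0, 0, 0, 0, 10], [0, 0, 0, 0, 0], [0, 0, 0, 0, 0], [0, 0, 0, 0, 0], [0, 0, 0, 0, 0], [0, 0, 0, 0, 0]]}}

```text
t: 24.28
ee_pos: [513.8, -134.0, 61.7]
orientation: [-1.876, -2.52, -0.0]
ft_force: [-0.1, 1.2, -0.3]
width: 0.6
grasp_force: 0.0
```

```bash
python3 - <<'E'
from h import *
T=optics.get_image("top");S=optics.get_image("side")
for c in("blue","red","green"):
  for n,im in(("top",T),("side",S)):
    print(c,n,[(b[0].round(1).tolist(),int(b[1]),ray(n,b[0],85 if c=="green" else 74)[:2].round().tolist()) for b in blobs(n,c,im,amin=8)if 270<b[0][0]<320 or c=="blue"])
print(get_obs()["width"],get_obs()["grasp_force"])
cv2.imwrite("pics/i.png",np.hstack([cv2.resize(T[160:270,210:350],(400,314)),cv2.resize(S[130:240,240:350],(400,400))[:314]]))
E
```

```text
blue top [([308.2, 133.4], 8, [812.0, -270.0]), ([316.2, 134.8], 8, [806.0, -300.0]), ([332.1, 137.1], 8, [795.0, -360.0]), ([340.0, 138.5], 8, [789.0, -389.0]), ([307.1, 141.1], 8, [782.0, -264.0]), ([330.9, 144.9], 8, [765.0, -353.0]), ([255.5, 218.3], 46, [495.0, -60.0]), ([243.4, 223.4], 79, [478.0, -15.0])]
blue side [([259.0, 148.0], 9, [806.0, -299.0]), ([253.0, 150.0], 9, [811.0, -269.0]), ([257.9, 152.1], 8, [783.0, -267.0]), ([251.9, 154.1], 8, [789.0, -238.0]), ([205.8, 200.2], 208, [670.0, 118.0]), ([278.3, 202.6], 164, [482.0, -29.0])]
red top [([300.6, 131.8], 13, [819.0, -241.0]), ([315.3, 142.2], 12, [777.0, -295.0]), ([311.5, 202.1], 15, [550.0, -269.0])]
red side [([301.1, 175.3], 138, [538.0, -226.0])]
green top []
green side [([305.9, 160.9], 17, [580.0, -313.0]), ([289.8, 187.4], 40, [503.0, -116.0])]
0.4940502186327135 0.0
```

View pics/i.png

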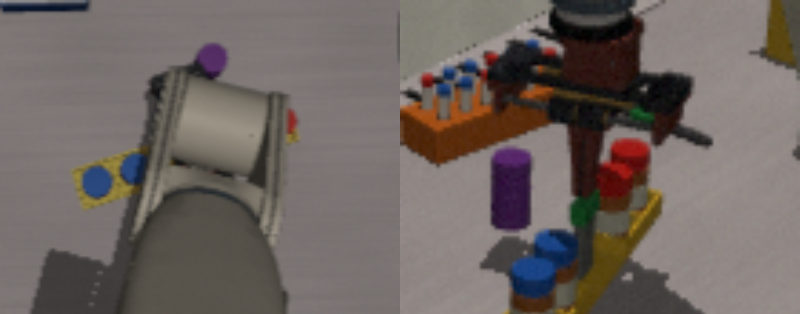

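```bash
python3 - <<'E'
from h import *
p=tool()[0]; print(p,get_obs()["t"])
for q in((*p,),(p[0],p[1],100),(513.5,-134,79),(513.5,-134,90),(513.5,-134,30)): print(q,proj("side",q).round(1),((proj("side",q)-[240,130])*3.636+[400,0]).round())
for q in((*p,),(513.5,-134,90)): print(proj("top",q).round(1))
S=optics.get_image("side"); 
cv2.imwrite("pics/j.png",cv2.resize(S[150:215,250:320],None,fx=8,fy=8,interpolation=cv2.INTER_CUBIC))
E
```

```text
[ 513.78494679 -133.98418963   61.65564939] 24.375
(np.float64(513.7849467901003), np.float64(-133.9841896338045), np.float64(61.655649385776236)) [290.3 190.2] [583. 219.]
(np.float64(513.7849467901003), np.float64(-133.9841896338045), 100) [290.7 180.6] [584. 184.]
(513.5, -134, 79) [290.6 185.9] [584. 203.]
(513.5, -134, 90) [290.7 183.2] [584. 193.]
(513.5, -134, 30) [290.1 198. ] [582. 247.]
[275.1 213. ]
[275.8 212.5]
```

View pics/j.png

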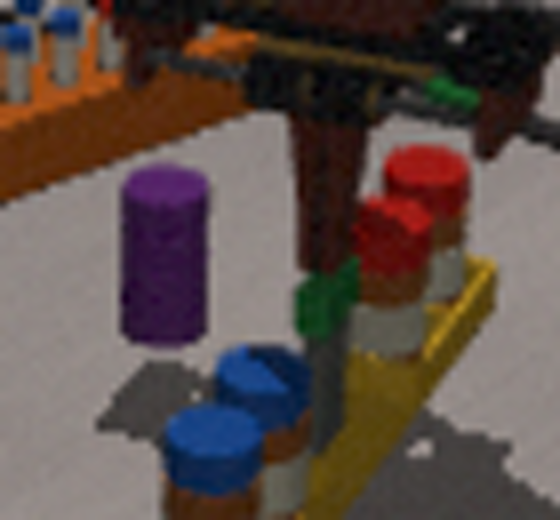

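The fingers shut just above the green bar: their tips end at its top edge, at crop (330,268). They hid the bar's top face but met no force. The real tips therefore stop about 25 mm short of the reported TCP, which the earlier pot views also show. I reopen, go 24 mm lower and grip again.

Request:
{"api": "move_arm", "payload": {"rows": [[0, 0, 0, 0, 100], [0, 0, 0, 0, 100], [0, 0, 0, 0, 100], [0, 0, 0, 0, 100], [0, 0, 0, 0, 100], [0, 0, 0.8, 0, 100], [0, 0, 0.8, 0, 100], [0, 0, 0.8, 0, 100], [0, 0, 0, 0, 100]]}}

```text
t: 25.55
ee_pos: [513.1, -133.8, 36.7]
orientation: [-1.875, -2.519, 0.001]
ft_force: [-0.3, -1.1, 0.3]
width: 86.2
grasp_force: 0.0
```

Request:
{"api": "move_arm", "payload": {"rows": [[0, 0, 0, 0, 50], [0, 0, 0, 0, 35], [0, 0, 0, 0, 25], [0, 0, 0, 0, 20], [0, 0, 0, 0, 10], [0, 0, 0, 0, 5], [0, 0, 0, 0, 5], [0, 0, 0, 0, 5]]}}

```text
t: 26.55
ee_pos: [513.2, -133.9, 37.4]
orientation: [-1.875, -2.519, 0.001]
ft_force: [-3.0, -0.5, 0.9]
width: 15.7
grasp_force: 30.0
```

Request:
{"api": "move_arm", "payload": {"rows": [[0, 0, -0.3, 0, 5], [0, 0, -0.6, 0, 5], [0, 0, -0.6, 0, 5], [0, 0, -0.5, 0, 5], [0, 0, 0, 0, 5], [0, 0, 0, 0, 5]]}}

```text
t: 27.3
ee_pos: [513.7, -134.0, 57.7]
orientation: [-1.876, -2.52, 0.0]
ft_force: [-0.5, 0.1, -5.5]
width: 15.8
grasp_force: 30.0
```

```bash
python3 - <<'E'
from h import *
o=get_obs(); print(o["moment"],o["ft_force"],o["width"])
S=optics.get_image("side"); cv2.imwrite("pics/k.png",cv2.resize(S[140:240,240:340],None,fx=5,fy=5,interpolation=cv2.INTER_CUBIC))
E
```

```text
[-0.03786079 -0.1291957   0.02551283] [-0.5308343   0.07511487 -5.49578688] 15.793850179196635
```

View pics/k.png

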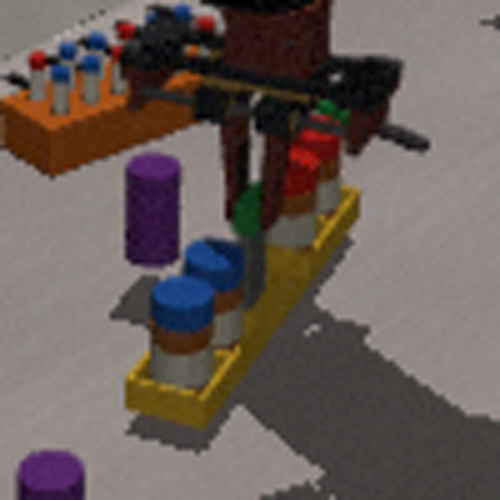

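The carrier is gripped: the fingers straddle the green bar at crop (250,210). Its near end is clear of its shadow, it looks level, and all four pots are seated. That was my tenth and last picture. I keep lifting smoothly.

Request:
{"api": "move_arm", "payload": {"rows": [[0, 0, -0.5, 0, 5], [0, 0, -1, 0, 5], [0, 0, -1.5, 0, 5], [0, 0, -1.5, 0, 5], [0, 0, -1.5, 0, 5], [0, 0, -1.5, 0, 5], [0, 0, -1.5, 0, 5], [0, 0, -1.5, 0, 5], [0, 0, -1, 0, 5], [0, 0, -0.5, 0, 5]]}}

```text
t: 28.6
ee_pos: [514.0, -134.0, 178.4]
orientation: [1.876, 2.519, 0.0]
ft_force: [-0.3, -0.1, -6.3]
width: 15.9
grasp_force: 30.0
```

Request:
{"api": "move_arm", "payload": {"rows": [[0, 0, 0, 0, 5], [0, 0, 0, 0, 5], [0, 0, 0, 0, 5], [0, 0, 0, 0, 5], [0, 0, 0, 0, 5], [0, 0, 0, 0, 5], [0, 0, 0, 0, 5], [0, 0, 0, 0, 5], [0, 0, 0, 0, 5], [0, 0, 0, 0, 5]]}}

```text
t: 29.85
ee_pos: [513.8, -134.0, 177.7]
orientation: [-1.876, -2.52, -0.0]
ft_force: [-0.0, 0.2, -6.6]
width: 15.8
grasp_force: 30.0
```

```bash
python3 - <<'E'
from h import *
T=optics.get_image("top");S=optics.get_image("side")
dz=tool()[0][2]-37
for c in("blue","red","yellow"):
  for n,im in(("top",T),("side",S)):
    print(c,n,[(b[0].round(1).tolist(),int(b[1])) for b in blobs(n,c,im,amin=25)])
o=np.array([514,-134.5]);y=np.array([-.286,.958])
for k in(124,72,-72,-124): print(k,dz,proj("side",[*(o+k*y),74+dz]).round(1),proj("top",[*(o+k*y),74+dz]).round(1))
o=get_obs();print(o["moment"],o["ft_force"],o["width"],o["grasp_force"],o["t"])
E
```

```text
blue top [([256.8, 215.4], 61), ([243.4, 221.1], 96)]
blue side [([279.0, 164.4], 171), ([204.7, 200.8], 272)]
red top [([465.2, 188.0], 682)]
red side [([303.5, 139.0], 118)]
yellow top [([461.3, 189.5], 1773), ([248.0, 220.6], 203)]
yellow side [([348.1, 123.3], 623), ([289.6, 173.9], 487)]
124 140.68656272558118 [277.3 166. ] [243.5 221.2]
72 140.68656272558118 [283.7 159.1] [258.5 216.3]
-72 140.68656272558118 [299.6 141.9] [299.6 202.8]
-124 140.68656272558118 [304.8 136.3] [314.3 198. ]
[-0.07494085 -0.08464346  0.00604228] [ 0.8106955   0.53605882 -6.54290234] 15.721991089821973 29.963040947914124 29.95
```

Request:
{"api": "move_arm", "payload": {"rows": [[0, 0, 0, 0, 5], [0, 0, 0, 0, 5], [0, 0, 0, 0, 5], [0, 0, 0, 0, 5], [0, 0, 0, 0, 5], [0, 0, 0, 0, 5], [0, 0, 0, 0, 5], [0, 0, 0, 0, 5], [0, 0, 0, 0, 5], [0, 0, 0, 0, 5]]}}

```text
t: 31.2
ee_pos: [513.8, -134.0, 177.7]
orientation: [-1.876, -2.52, 0.0]
ft_force: [0.0, 0.2, -7.2]
width: 15.7
grasp_force: 30.0
```

Request:
{"api": "move_arm", "payload": {"rows": [[0, 0, 0, 0, 5], [0, 0, 0, 0, 5], [0, 0, 0, 0, 5], [0, 0, 0, 0, 5], [0, 0, 0, 0, 5], [0, 0, 0, 0, 5], [0, 0, 0, 0, 5], [0, 0, 0, 0, 5], [0, 0, 0, 0, 5], [0, 0, 0, 0, 5]]}}

```text
t: 32.45
ee_pos: [513.8, -134.0, 177.7]
orientation: [-1.876, -2.52, -0.0]
ft_force: [-0.3, 0.1, -5.8]
width: 15.8
grasp_force: 30.0
```

Request:
{"api": "move_arm", "payload": {"rows": [[0, 0, 0, 0, 5], [0, 0, 0, 0, 5], [0, 0, 0, 0, 5], [0, 0, 0, 0, 5], [0, 0, 0, 0, 5], [0, 0, 0, 0, 5], [0, 0, 0, 0, 5], [0, 0, 0, 0, 5], [0, 0, 0, 0, 5], [0, 0, 0, 0, 5]]}}

```text
t: 33.7
ee_pos: [513.8, -134.0, 177.7]
orientation: [-1.876, -2.52, 0.0]
ft_force: [-0.2, -0.5, -6.0]
width: 15.7
grasp_force: 30.0
```

```bash
python3 - <<'E'
from h import *
S=optics.get_image("side")
for c in("blue","red","yellow"): print(c,[(b[0].round(1).tolist(),int(b[1])) for b in blobs("side",c,S,amin=25)])
print(get_obs()["ft_force"],get_obs()["width"]); print(close_job())
E
```

```text
blue [([278.8, 164.4], 170), ([205.3, 200.9], 275)]
red [([303.6, 139.0], 118)]
yellow [([348.1, 123.3], 624), ([289.7, 173.9], 485)]
[ 0.12600713 -0.12857367 -6.52363631] 15.69647590192056
the job is handed in; nothing more can be done
None
```

I set both loose pots in beside their colour mates, and the arm is holding the loaded carrier still and level about 14 cm above the bench; the job is handed in, but no verdict came back.

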